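# Open the strut-held grill hood, turn the heat down and serve the roast garlic

### The arm

A 7-joint arm with a two-finger parallel gripper is mounted at the origin on a cart in front of the work surface, level with it; the furniture and walls round the work are solid. World frame = base frame: x ahead of the robot, y to its left, z up, the work surface at z = 0. Lengths are in m, angles in rad, forces in N, time in s.
With the tool pointing down it reaches from about 0.4 to 0.925 m from the base axis. Payload 4.1 kg.
Tool frame: the origin (TCP) lies at the very end of the fingers, on their centre line; the grasp point (between the pads) lies ctrl.grip_point_offset behind it (ctrl.grip_point_offset is the distance from the TCP to the grasp point, in m); z points along the fingers, y is the line along which they close (so a half turn about z gives the same grasp; the last joint's range is limited). The gripper opens to 85 mm and grips with 20 to 120 N. Pads are 22 mm wide; open, the fingers measure 114 mm over their backs; the gripper's body (76 mm by 85 mm) begins 54 mm behind the grasp point. The pads swing forward as they close: fully open they stand 13 mm farther back than shut.
Start: joints at [1.005, 0.398, 0.045, 1.537, -0.019, 1.207, -0.051], TCP at [0.293, -0.58, 0.194] pointing down, gripper open.
Joint ranges: [-2.82, 2.82], [-0.49, 2.23], [-1.37, 1.46], [0, 2.46], [-1.36, 4.5], [0.23, 2], [-2.94, 2.94]. Speed limits (rad/s): [2.57, 2.57, 3.14, 3.14, 3.14, 3.14, 3.14].

### API

Orientations are given as a unit quaternion [x, y, z, w].
In Python, from cell import ctrl, imaging, order, sensors gives the robot as it stands (ctrl), with the cameras (imaging), the job (order) and the readings (sensors).
- The arm moves only by the shell command python3 steer.py 'ROWS' [OPENING] [FORCE]. ROWS is a JSON list of rows, 1 to 10 of them, each an object with the fields d (a list: dx, dy, dz in a scale on which 1.0 is 1 m), turn_vec (a list: a rotation vector rx, ry, rz in normalised numbers (1 is pi rad)); a field left out counts as zero; each row shifts and turns the commanded pose from where the row before left it, along the tool's axes as they then stand; what a row does not reach is not made up. A row lasts 1/12 s, in which the tool goes at most 0.0417 m and 0.125 rad, less where a joint would pass 70% of its speed; a pose out of reach is approached as far as the arm can. OPENING is the finger opening in m, set as the command begins (- or left out keeps the last). The fingers move at their own pace and stop on an object; FORCE is the grip in N (left out, the last holds). Time passes only in rows, so rows that do not move let the fingers close. It prints the time, the measured TCP pose, the force, the opening and the grip force at its end. A shift or turn number past 1, either way, is cut back to 1. Input that does not fit is refused with a message, and nothing moves.
- sensors.read_state(): the state, without advancing time (a new reading comes with each control period).
- imaging.capture(name): name is "scene" or "side" or "wrist"; returns the picture (384x512x3 uint8, blue, green, red); there is no depth.
- imaging.camera_model(name): a dict with "fx", "fy", "cx", "cy" (pixels), "cam_to_world" (4x4, takes a point from camera to world coordinates). Camera axes: x right, y up, looking along -z (the intrinsics and any distortion apply to the point x, -y, -z); pixel columns grow to the right and rows downward; lengths in m; the calibration is good to about 2 mm. A picture is of the moment at which its call begins: read the wrist's pose just before it. camera_model takes no time and is no camera call; for the wrist camera it gives the pose at the moment of the call.
- order.finish_job(): hands the job in; it is judged then, once.
The state is a dict: "time_s": time; "q": joint angles; "dq": joint speeds; "joint_efforts": joint torques, N m; "position": TCP position; "ee_rot": TCP orientation; "contact_force": force on the tool from outside, world axes, zero at the start; "wrist_torque": the same for the moment, N m; "width": finger opening in m; "finger_force": force on a finger pad.
Only numpy, scipy, OpenCV 4.12 (cv2) and the standard library are available. Lean on these libraries where they do the work, as an engineer would, in place of code of your own. Each camera call takes 0.05 s, during which the arm holds its last target. There are 200 camera calls.

### The job

The garlic bulb under the grill's hood is roasted. Turn the grill's red heat lever down to its keep-warm mark (the single orange dot), raise the hood past its balance point so that its gas struts hold it fully open by themselves, and then take the garlic out and set it down, without dropping it, on the blue chopping board. Leave the hood standing open and the other things on the worktop where they are.

Things in the scene. Friction and masses are not known exactly. Their poses are not given: they have to be found in the camera images.
- grill: Electric table grill, fixed: black base 235 (x) x 270 (y) x 72 mm, origin at the centre of its underside on the worktop; x from its front (handle side) to its back, y to its left, z up. A steel hood with black sides covers it. On its right is the heat controller, a black box 108 (x) x 100 (y) x 46 mm high centred at grill frame (-0.085, -0.228). A thin cord runs back from it.
- plate (a point): Centre of the grill's ribbed dark plate, on its top, at grill frame (0, 0, 0.074); axes as the grill. The plate is 206 (x) x 240 (y) mm, inside a rim 5 mm wide that stands 8 mm above it.
- hood (a joint): Hood angle (rad): 0 shut, 1.117 (64 deg) open at its stop. Hinged at the back, a gas strut each side. Below a balance point, between about 0.55 and 0.95 as the hood's weight varies (0.49 to 0.88 kg), it falls shut; past it the struts push it slowly on to the stop and hold it. At the bar, lifting takes 1 to 4 N at first, none at the balance point, then the bar pulls upward.
- hood_hinge (a point): Middle of the hood's hinge line (along grill y), at grill frame (0.1175, 0, 0.088); axes as the grill. The hood is a shell 270 mm wide, 85 mm tall, its front lower edge 225 mm from the hinge line; when open it leans over the back half of the plate, that edge then being about 100 mm in front of the hinge and 290 mm above the worktop.
- hood_bar (a point): Centre of the hood's handle, moving with the hood (hood axes, turning about +y as it opens): round steel bar 14 mm thick along y, 110 mm free between its posts, 45 mm off the hood's sloping front. Hood shut: 240 mm in front of and 55 mm above the hinge line, the front face's outward normal pointing forward and 30 deg up, so fingers can straddle the bar with the tool tilted 20 to 45 deg.
- heat_lever (a joint): Angle of the red-knobbed heat lever on the controller (rad): 0 off (white line), 0.5 keep-warm (one orange dot), 1.0 two white dots, 1.5 full heat (three white dots). Vertical axis; clockwise from above is more heat; at 0.75 it points straight forward (grill -x), at 0 forward and to the right. It stays where it is left; under 1 N at the knob moves it.
- lever_pivot (a point): On the heat lever's vertical axis, on top of the controller box, at grill frame (-0.063, -0.228, 0.046); axes as the grill.
- lever_knob (a point): On the axis of the lever's upright round red knob, 40 mm from the lever's axis, at the height to grip (73 mm above the worktop). The knob is 15 to 18 mm thick, from 51 to 85 mm above the worktop.
- garlic: Garlic bulb, rigid, about 60 x 57 mm, 58 mm tall, 30 to 55 g; origin at the centre of its underside, z up. It stands on the back half of the plate, 70 to 100 mm in front of the hinge line, up to 50 mm left or right of the middle; widest about 25 mm above its underside.
- board: Blue plastic chopping board lying flat on small rubber feet, 235 (x) x 185 (y) mm, top 11 mm above the worktop; does not slide; origin under its centre on the worktop.
- glass: Small clear drinking glass, 48 mm across, 61 mm tall, origin under its centre; to be left alone.
- mug: White espresso cup with a handle, 60 x 83 mm, 49 mm tall, origin under its centre; to be left alone.
- lemon: Lemon, 78 x 55 x 56 mm, origin under its centre; to be left alone.
- pepper_mill: Wooden pepper mill, 58 mm across, 160 mm tall, origin under its centre; to be left alone.
- salt_mill: Salt shaker with a grey cap, 44 mm across, 90 mm tall, origin under its centre; to be left alone.
- tomato_tin: Upright food tin with tomatoes on its label, 57 mm across, 72 mm tall, origin under its centre; to be left alone.
- peeler: Peeler with a dark green handle, 170 x 25 x 18 mm, lying flat, origin under its centre; to be left alone.

How it is judged:
On the way:
1. the hood is held fully open by its struts alone (above 1.05 rad, nothing of the robot touching it) while the garlic still lies on the grill (value of joint hood above 1.05 rad and contact force between each of the arm, the fingers and hood below 0.2 N and contact force between garlic and grill above 0.1 N), for 0.3 s.
At the end, for the whole second after the job is handed in: The hood stands open by itself (above 1.05 rad), the heat lever is at the one-dot mark (0.5 +- 0.12 rad), and the garlic rests still on the blue board, its origin at least 12 mm inside the board's edges (value of joint hood above 1.05 rad and value of joint heat_lever between 0.38 and 0.62 rad and x of garlic in the frame of board between -0.105 and 0.105 m and y of garlic in the frame of board between -0.08 and 0.08 m and z of garlic in the frame of board below 0.07 m and contact force between garlic and board above 0.1 N and linear speed of garlic below 0.03 m/s); the robot touches nothing.
It fails at once if the garlic falls freely: faster than 0.6 m/s with no finger on it (a drop of some 2 cm) (linear speed of garlic above 0.6 m/s and contact force between the fingers and garlic below 0.05 N).
It fails at once if one of these is shifted more than 30 mm or knocked over: glass, cup, peeler (distance of any of glass, mug, peeler from where it was at the start of the episode above 0.03 m or angle between any of glass, mug, peeler's own z axis and vertical above 0.5 rad).
It fails at once if one of these is shifted more than 30 mm or knocked over: pepper mill, salt shaker, tin, lemon (distance of any of pepper_mill, salt_mill, tomato_tin, lemon from where it was at the start of the episode above 0.03 m or angle between any of pepper_mill, salt_mill, tomato_tin's own z axis and vertical above 0.5 rad).
It also fails if it takes over 72 s, if anything falls off the work surface, if the arm or the gripper's body presses on something with over 40 N, if the wrist force passes 120 N, or if a joint passes its speed limit or range.

## Working session

There is one attempt and no reset: what is moved stays moved. The work goes in short steps, Python scripts to look and compute and a shell command to move; the robot and the scene stay as the last step left them, time stands still between calls to the robot, and variables do not carry over. Pictures are saved under pics/ and viewed, at most 10 in all, crops included, and the job is handed in when it is done.

```bash
ls; mkdir -p pics
python3 - <<'E'
from cell import ctrl, imaging, order, sensors
import cv2,numpy as np
s=sensors.read_state(); print(s['time_s'],s['position'],s['ee_rot'],ctrl.grip_point_offset,s['width'])
for n in ("scene","side"):
    im=imaging.capture(n); cv2.imwrite(f"pics/{n}0.png",cv2.resize(im,(800,600),interpolation=cv2.INTER_CUBIC))
    cv2.imwrite(f"/tmp/{n}0.png",im)
    m=imaging.camera_model(n); print(n,{k:np.round(v,4).tolist() if not isinstance(v,str) else v for k,v in m.items()})
E
```

```text
cell.py
pics
steer.py
0.0 [ 0.29220252 -0.57981837  0.19327759] [ 9.72873417e-01  2.31336041e-01 -2.89734675e-04 -9.30435041e-04] 0.0187 0.08516657005194699
scene {'fx': 407.9608, 'fy': 407.9608, 'cx': 248.0122, 'cy': 190.4098, 'cam_to_world': [[-0.4956, 0.6113, -0.617, -0.2268], [-0.8684, -0.3366, 0.364, 0.4641], [0.0149, 0.7162, 0.6977, 0.994], [0.0, 0.0, 0.0, 1.0]]}
side {'fx': 432.1105, 'fy': 432.1105, 'cx': 254.4632, 'cy': 186.2002, 'cam_to_world': [[0.8508, 0.3387, -0.4018, -0.0522], [-0.5255, 0.5433, -0.6547, -1.0021], [-0.0035, 0.7681, 0.6403, 1.0685], [0.0, 0.0, 0.0, 1.0]]}
```

View pics/scene0.png

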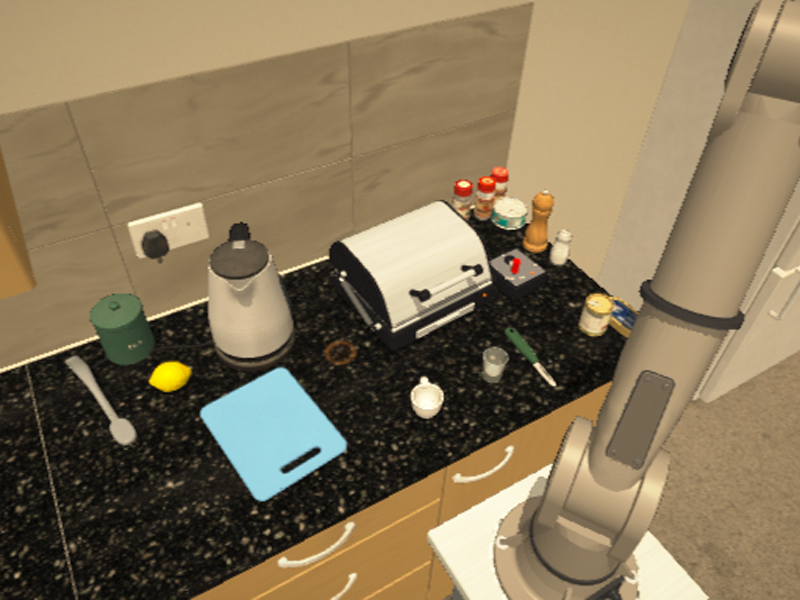

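View pics/side0.png

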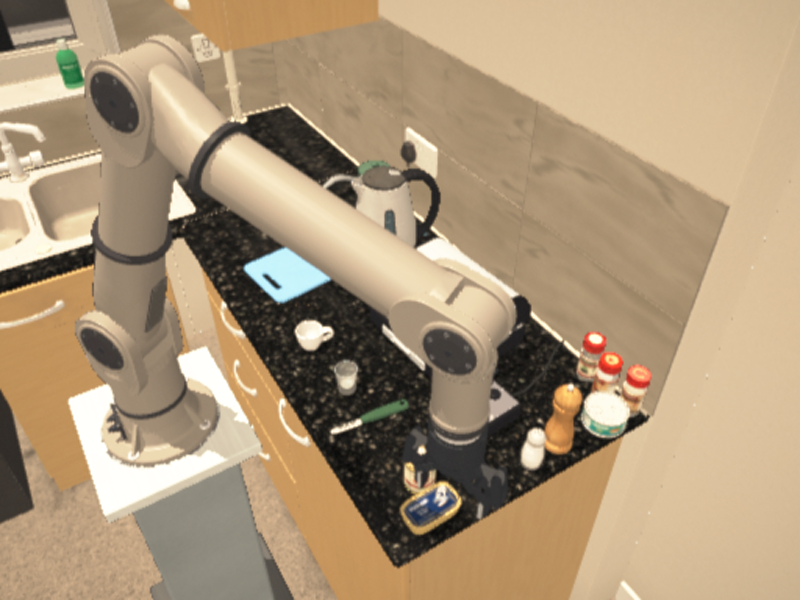

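Scene: the grill stands at (415,275) with the red lever at (515,266), the blue board at (273,432), the mug at (427,398), the glass at (494,363), the peeler at (530,355), the tin at (596,315), the lemon at (170,376) and the mills at (540,222) and (562,247). The side view shows the arm over the right end, with the lever box at (490,405). I'll enlarge the grill.

Run:
```python
import cv2
im=cv2.imread('/tmp/scene0.png')
cv2.imwrite('pics/crop1.png',cv2.resize(im[120:230,205:365],(800,550),interpolation=cv2.INTER_CUBIC))
```

```text
(no output)
```

View pics/crop1.png

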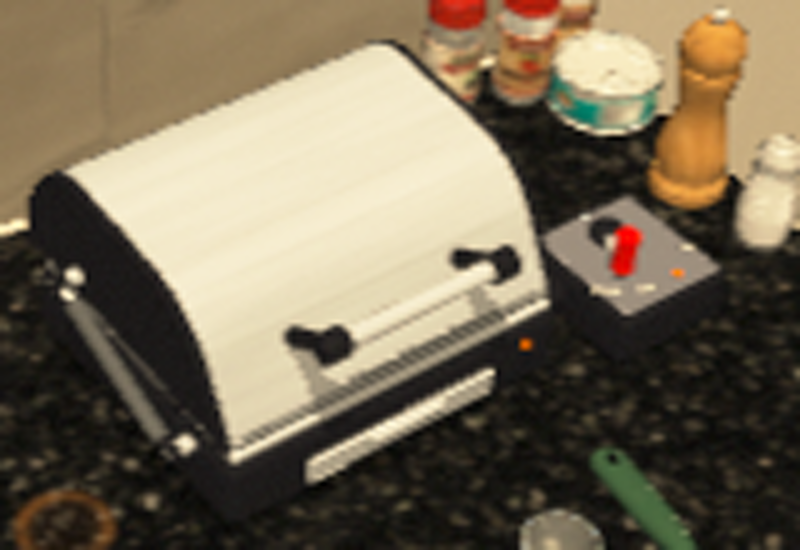

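Crop: controller box top corners are at (547,240), (628,198), (722,268) and (628,315). The bar centre is at (425,300), the knob at (625,252) and the orange dot at (678,272). The base's front-left bottom corner is at (235,517). Next I'll fit poses.

```bash
cat > h.py <<'E'
from cell import ctrl, imaging, order, sensors
import numpy as np
from scipy.optimize import least_squares
from scipy.spatial.transform import Rotation as R
def ray(n,u,v,z,m=None):
    m=m or imaging.camera_model(n); T=np.array(m['cam_to_world'])
    d=T[:3,:3]@[(u-m['cx'])/m['fx'],-(v-m['cy'])/m['fy'],-1]; o=T[:3,3]
    return o+d*(z-o[2])/d[2]
def proj(n,P,m=None):
    m=m or imaging.camera_model(n); T=np.array(m['cam_to_world'])
    p=(np.atleast_2d(P)-T[:3,3])@T[:3,:3]
    return np.c_[m['cx']+m['fx']*p[:,0]/-p[:,2], m['cy']+m['fy']*p[:,1]/p[:,2]]
def g2w(p,P):
    c,s=np.cos(p[2]),np.sin(p[2]); P=np.atleast_2d(P)
    return np.c_[p[0]+c*P[:,0]-s*P[:,1],p[1]+s*P[:,0]+c*P[:,1],P[:,2]]
E
python3 - <<'E'
from h import *
c=lambda u,v:((u+.5)/5-.5+205,(v+.5)/5-.5+120)
pix=np.array([c(*p) for p in [(547,240),(628,198),(722,268),(628,315),(235,517),(425,300)]])
P=np.array([(-.031,-.178,.046),(-.031,-.278,.046),(-.139,-.278,.046),(-.139,-.178,.046),(-.1175,.135,0),(-.1225,0,.143)])
best=min((least_squares(lambda p:(proj('scene',g2w(p,P))-pix).ravel(),[.6,-.2,y]) for y in np.arange(-3,3,.7)),key=lambda r:r.cost)
print('grill',best.x,np.round(best.fun.reshape(-1,2),1).tolist())
g=best.x
k=ray('scene',*c(625,252),.069); pv=g2w(g,[(-.063,-.228,.069)])[0]
d=R.from_euler('z',-g[2]).apply(k-pv); a=np.arctan2(d[1],d[0])
print('knob',k,np.hypot(*d[:2]),'lever',.75+(np.pi-a%(2*np.pi)))
q=lambda u,v:((u+.5)/1.5625-.5,(v+.5)/1.5625-.5)
for n,u,v,z in [('b',202,412,.011),('b',283,368,.011),('b',346,442,.011),('b',262,499,.011),('mug',427,398,.04),('glasstop',495,353,.061),('glass',494,375,0),('peelA',510,332,.01),('peelB',553,384,.005),('tin',596,300,.072),('lemon',170,376,.028),('pep',536,245,0.0),('salt',558,260,0),('kettle',252,350,0),('kettletop',240,245,.2)]:
    print(n,ray('scene',*q(u,v),z).round(3))
E
```

```text
grill [ 0.63267813 -0.10827314  0.05948166] [[-3.3, -1.6], [1.7, -2.8], [3.5, -0.1], [0.7, 1.0], [-1.2, 2.8], [-1.0, -0.9]]
knob [ 0.54318876 -0.31437055  0.069     ] 0.047430765479882474 lever 1.3707249746563273
b [0.545 0.404 0.011]
b [0.57  0.232 0.011]
b [0.357 0.2   0.011]
b [0.327 0.372 0.011]
mug [0.351 0.034 0.04 ]
glasstop [ 0.366 -0.128  0.061]
glass [ 0.358 -0.131  0.   ]
peelA [ 0.43  -0.224  0.01 ]
peelB [ 0.281 -0.216  0.005]
tin [ 0.374 -0.393  0.072]
lemon [0.642 0.432 0.028]
pep [ 0.638 -0.466  0.   ]
salt [ 0.568 -0.476  0.   ]
kettle [0.653 0.266 0.   ]
kettletop [0.741 0.228 0.2  ]
```

Run:
```python
from h import *
c=lambda u,v:((u+.5)/5-.5+205,(v+.5)/5-.5+120)
pix=np.array([c(*p) for p in [(547,240),(628,198),(722,268),(628,315),(235,517),(425,300),(232,455),(550,303)]])
C=np.array([-.085,-.228,.046])
def PP(s,z): return np.array([C+[s*dx,s*dy,0] for dx,dy in((.054,.05),(.054,-.05),(-.054,-.05),(-.054,.05))]+[(-.1175,.135,0),(-.1225,0,.143),(-.1075,.135,z),(-.1075,-.135,z)])
r=least_squares(lambda p:(proj('scene',g2w(p[:3],PP(p[3],p[4])))-pix).ravel(),[.63,-.1,.06,.9,.08])
print(r.x,np.round(r.fun.reshape(-1,2),1).tolist())
g=r.x
k=ray('scene',*c(625,252),.069); pv=g2w(g,[(-.063,-.228,.069)])[0]
d=R.from_euler('z',-g[2]).apply(k-pv); a=np.arctan2(d[1],d[0])
print('knob',k,np.hypot(*d[:2]),'lever',.75+(np.pi-a%(2*np.pi)))
import cv2
cv2.imwrite('pics/w0.png',imaging.capture('wrist'))
m=imaging.camera_model('wrist'); s=sensors.read_state(); Rt=R.from_quat(s['ee_rot'])
T=np.array(m['cam_to_world']); print('cam in tool',Rt.inv().apply(T[:3,3]-s['position']),(Rt.inv().as_matrix()@T[:3,:3]).round(3).tolist(),m['fx'],Rt.as_matrix().round(3).tolist())
print(proj('wrist',g2w(g,[(-.063,-.228,.046),(-.1225,0,.143)])))
```

```text
[ 0.63181873 -0.10818978  0.06302481  0.84459391  0.06046203] [[-0.1, -1.1], [1.6, -0.8], [0.2, -0.7], [0.9, -1.3], [-0.9, 3.0], [-0.7, -0.8], [-1.7, 0.7], [1.3, -0.5]]
knob [ 0.54318876 -0.31437055  0.069     ] 0.04744539125111635 lever 1.3763158404569436
cam in tool [ 0.06772534  0.00058158 -0.18032693] [[-0.001, 0.962, 0.273], [1.0, 0.001, -0.0], [-0.0, 0.273, -0.962]] 337.4755981873065 [[0.893, 0.45, -0.001], [0.45, -0.893, 0.001], [-0.0, -0.001, -1.0]]
[[ 139.8151588  -353.88799449]
 [-556.66222639 -799.91180887]]
```

Careful with the scale: turns go in shares of pi rad. That gives: 0.1 rad is 0.0318.

```bash
python3 steer.py '[{"d": [0.037, -0.0135, 0]}, {"d": [0.037, -0.0135, 0]}, {"d": [0.037, -0.0135, 0]}, {"d": [0.037, -0.0135, 0]}, {"d": [0.037, -0.0135, 0]}, {"d": [0.037, -0.0135, 0]}, {"d": [0.037, -0.0135, 0]}, {"d": [0.037, -0.0135, 0]}]' 0.05 30; python3 steer.py '[{"turn_vec": [0, 0, 0.0318]}, {"turn_vec": [0, 0, 0.0318]}, {"turn_vec": [0, 0, 0.0318]}, {"turn_vec": [0, 0, 0.0318]}, {}, {}]'
cat > look.py <<'E'
import sys,cv2
from h import *
s=sensors.read_state(); m=imaging.camera_model('wrist'); im=imaging.capture(sys.argv[2] if len(sys.argv)>2 else 'wrist')
if len(sys.argv)<=2: np.save('/tmp/%s.npy'%sys.argv[1],m,allow_pickle=True)
cv2.imwrite('pics/%s.png'%sys.argv[1],cv2.resize(im,(800,600),interpolation=cv2.INTER_CUBIC))
cv2.imwrite('/tmp/%s.png'%sys.argv[1],im)
print(s['time_s'],s['position'],R.from_quat(s['ee_rot']).as_matrix().round(3).tolist(),s['contact_force'],s['width'],s['q'])
E
python3 look.py w1
```

```text
time_s: 0.82
position: [0.5091, -0.3491, 0.1941]
ee_rot: [0.973, 0.231, -0.0, -0.0]
contact_force: [0.7, -0.9, -0.4]
width: 0.0501
finger_force: 0.0
time_s: 1.32
position: [0.5081, -0.3506, 0.194]
ee_rot: [0.999, 0.035, -0.0, -0.0]
contact_force: [0.2, 0.7, -0.7]
width: 0.0501
finger_force: 0.0
1.3167 [ 0.5081319  -0.35060656  0.1940349 ] [[0.998, 0.069, -0.001], [0.069, -0.998, 0.0], [-0.001, -0.0, -1.0]] [ 0.22335039  0.7115341  -0.73904095] 0.05009565482331984 [ 0.54630002  0.34034667 -0.01514431  1.61812626  0.00561259  1.1836753
 -0.97138485]
```

View pics/w1.png

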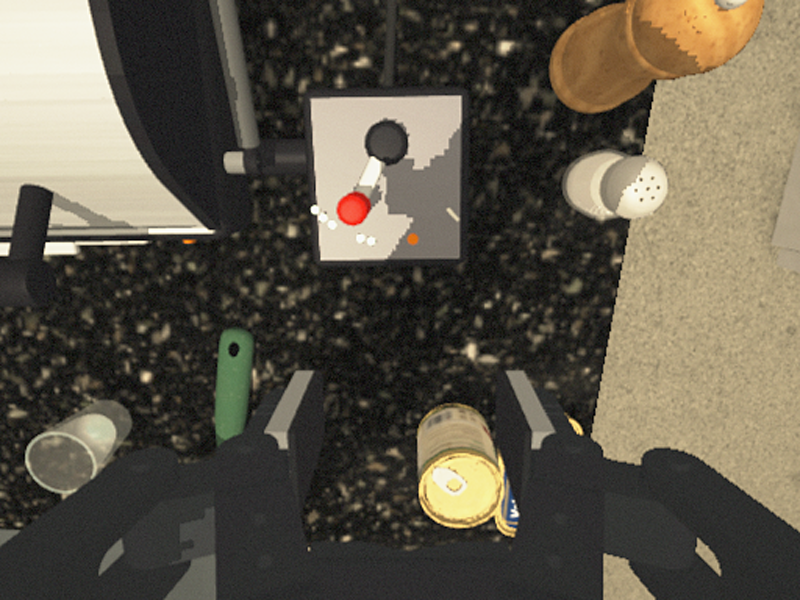

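Wrist view: knob top at (353,208), hub at (386,143), one-dot mark at (413,239), and the box's outer top corners at (305,90), (469,90), (467,265) and (318,267).

Run:
```python
from h import *
m=np.load('/tmp/w1.npy',allow_pickle=True).item()
q=lambda u,v:((u+.5)/1.5625-.5,(v+.5)/1.5625-.5)
r=lambda u,v,z: ray('',*q(u,v),z,m)
c=[r(*p,.046) for p in [(305,90),(469,90),(467,265),(318,267)]]; print(np.round(c,3).tolist())
cen=np.mean(c,0)
print('cen',cen)
k=r(353,208,.085); hub=[r(386,143,z) for z in(.046,.056)]
print('knob',k,'hub',hub)
dot=r(413,239,.046); print('dot',dot, r(452,214,.046))
for name,u,v,z in [('salt',625,190,.085),('pep',735,0,.16)]: print(name,r(u,v,z))
```

```text
[[0.607, -0.284, 0.046], [0.613, -0.379, 0.046], [0.51, -0.388, 0.046], [0.502, -0.294, 0.046]]
cen [ 0.55787275 -0.33650122  0.046     ]
knob [ 0.54487439 -0.31860195  0.085     ] hub [array([ 0.58033674, -0.3328871 ,  0.046     ]), array([ 0.58021143, -0.33331922,  0.056     ])]
dot [ 0.52401714 -0.35299726  0.046     ] [ 0.54116598 -0.37595238  0.046     ]
salt [ 0.56446624 -0.46422013  0.085     ]
pep [ 0.63728412 -0.4615505   0.16      ]
```

```bash
python3 steer.py '[{"d": [0.0195, -0.0147, 0]}, {"d": [0.0195, -0.0147, 0]}, {"d": [0, 0, 0.03]}, {"d": [0, 0, 0.03]}, {"d": [0, 0, 0.03]}, {"d": [0, 0, 0.024]}, {"d": [0, 0, 0.024]}, {}, {}]'; python3 steer.py '[{}, {}, {}, {}, {}, {}]' 0.0 20
```

```text
time_s: 2.12
position: [0.5442, -0.3184, 0.0553]
ee_rot: [0.999, 0.034, -0.001, -0.001]
contact_force: [0.3, 0.3, 0.4]
width: 0.0496
finger_force: 0.0
time_s: 2.62
position: [0.5455, -0.319, 0.0569]
ee_rot: [0.999, 0.033, 0.0, 0.0]
contact_force: [0.2, 0.9, 0.4]
width: -0.0001
finger_force: 0.0
```

```bash
python3 look.py w2
```

```text
2.6167 [ 0.54548638 -0.3189962   0.05688622] [[0.998, 0.067, 0.001], [0.067, -0.998, -0.001], [0.001, 0.001, -1.0]] [0.19202108 0.85193471 0.38630959] -9.891670626960473e-05 [ 0.48825259  0.49356378 -0.03585407  1.71714122  0.02131552  0.93034836
 -1.0598534 ]
```

View pics/w2.png

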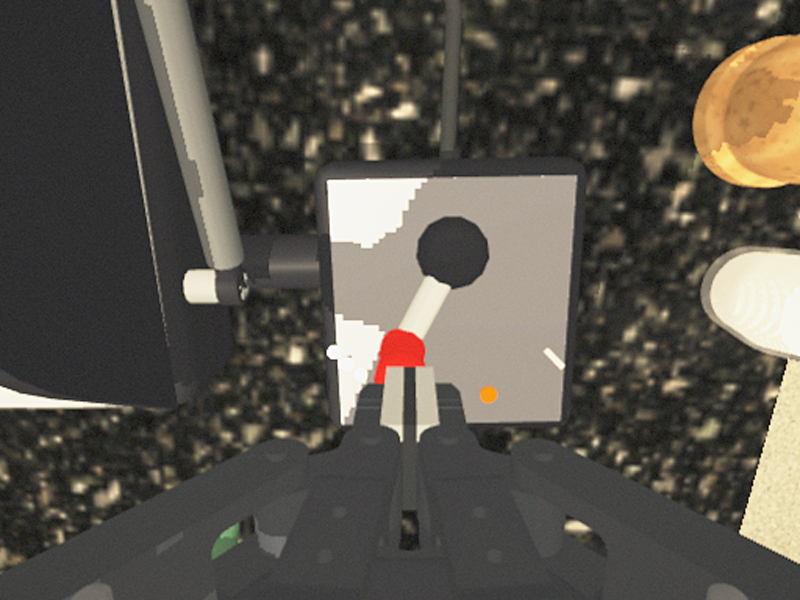

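The closed fingers are just in front of the knob, whose top is at (403,349). The hub is at (453,252) and the dot at (489,395). I'll remeasure.

Run:
```python
from h import *
m=np.load('/tmp/w2.npy',allow_pickle=True).item()
q=lambda u,v:((u+.5)/1.5625-.5,(v+.5)/1.5625-.5)
r=lambda u,v,z: ray('',*q(u,v),z,m)
print('knob',r(403,349,.085),r(382,349,.085),r(425,349,.085),'hub',r(453,252,.056),'dot',r(489,395,.046))
s=sensors.read_state();Rt=R.from_quat(s['ee_rot']); 
print(proj('',[s['position']+Rt.apply([0,0,z]) for z in(0,-.019,-.03)],m)*1.5625)
T=np.array(m['cam_to_world']);print(Rt.inv().apply(T[:3,3]-s['position']),(Rt.inv().as_matrix()@T[:3,:3]).round(3).tolist())
```

```text
knob [ 0.55517961 -0.31753704  0.085     ] [ 0.55475546 -0.31108493  0.085     ] [ 0.55562399 -0.32429687  0.085     ] hub [ 0.58116331 -0.33302952  0.056     ] dot [ 0.52308847 -0.35333176  0.046     ]
[[405.68737489 346.33767398]
 [405.36255034 366.74242863]
 [405.14128554 380.64179085]]
[ 0.06816959  0.00120297 -0.1805803 ] [[-0.001, 0.962, 0.273], [1.0, 0.001, -0.0], [-0.0, 0.272, -0.962]]
```

Run:
```python
import cv2
im=cv2.imread('/tmp/w2.png'); cv2.imwrite('pics/w2c.png',cv2.resize(im[200:300,200:320],(720,600),interpolation=cv2.INTER_CUBIC))
```

```text
(no output)
```

View pics/w2c.png

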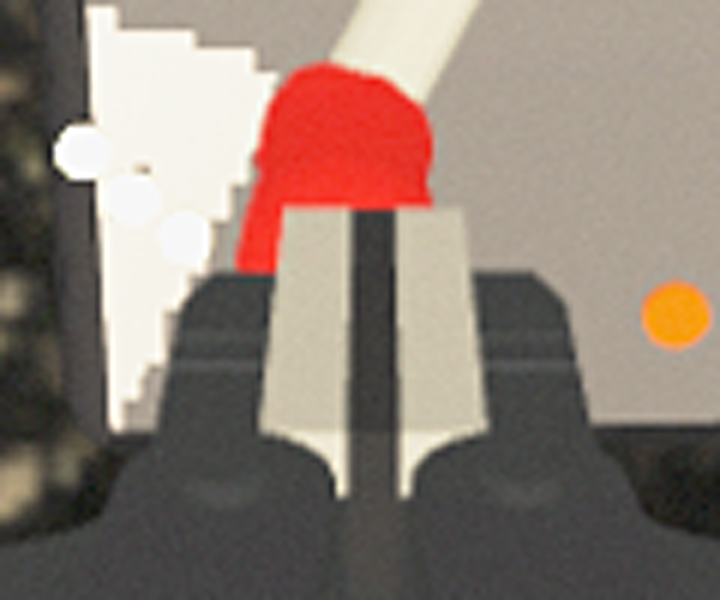

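The crop shows the fingers above and occluding the red knob with nothing between them, so the tips are higher than reported. I'll open and probe downward by touch.

```bash
python3 steer.py '[{}, {}, {}, {}]' 0.05 20 | tail -3;  python3 steer.py '[{"d": [0, 0, 0.004]}, {"d": [0, 0, 0.003]}, {}]'; python3 steer.py '[{"d": [0, 0, 0.004]}, {"d": [0, 0, 0.002]}, {}]'
```

```text
contact_force: [0.1, 0.3, 0.0]
width: 0.0482
finger_force: 0.0
time_s: 3.25
position: [0.5445, -0.3185, 0.0483]
ee_rot: [0.999, 0.033, -0.001, -0.0]
contact_force: [0.5, 0.2, -0.5]
width: 0.0497
finger_force: 0.0
time_s: 3.5
position: [0.5448, -0.3186, 0.0426]
ee_rot: [0.999, 0.033, -0.001, -0.0]
contact_force: [0.1, 0.4, -0.4]
width: 0.0502
finger_force: 0.0
```

```bash
python3 steer.py '[{"d": [0, 0, 0.004]}, {"d": [0, 0, 0.003]}, {}]'; python3 steer.py '[{}, {}, {}, {}, {}, {}]' 0.0 20
```

```text
time_s: 3.75
position: [0.5447, -0.3186, 0.0355]
ee_rot: [0.999, 0.033, -0.001, -0.0]
contact_force: [-0.1, 0.8, 0.4]
width: 0.0501
finger_force: 0.0
time_s: 4.25
position: [0.5449, -0.3184, 0.0364]
ee_rot: [0.999, 0.033, -0.0, -0.0]
contact_force: [-1.9, 1.9, 1.9]
width: 0.0156
finger_force: 19.6
```

The knob is gripped (width 15.6 mm). I'll swing it along the arc to the one-dot mark.

```bash
python3 steer.py '[{"d": [-0.0035, 0.007, 0]}, {}, {"d": [-0.002, 0.007, 0]}, {}, {"d": [0, 0.007, 0]}, {}, {"d": [0.0013, 0.0065, 0]}, {}, {}]'; python3 steer.py '[{}, {}, {}, {}]' .05
python3 steer.py '[{"d": [0, 0, 0.003]}, {"d": [0, 0, 0.003]}, {}]';python3 steer.py '[{"d": [0, 0, 0.003]}, {"d": [0, 0, 0.003]}, {}]'
```

```text
time_s: 5.0
position: [0.5422, -0.3461, 0.0361]
ee_rot: [0.999, 0.034, -0.001, -0.0]
contact_force: [-3.4, 4.3, 2.8]
width: 0.0158
finger_force: 20.5
time_s: 5.33
position: [0.5433, -0.3476, 0.0365]
ee_rot: [0.999, 0.033, 0.001, 0.001]
contact_force: [-0.0, 0.5, -0.8]
width: 0.0502
finger_force: 0.0
time_s: 5.58
position: [0.5424, -0.3465, 0.0294]
ee_rot: [0.999, 0.033, -0.0, -0.0]
contact_force: [0.1, 0.3, 0.0]
width: 0.0498
finger_force: 0.0
time_s: 5.83
position: [0.5424, -0.3463, 0.0235]
ee_rot: [0.999, 0.033, -0.001, -0.0]
contact_force: [0.5, 0.1, -0.8]
width: 0.0499
finger_force: 0.0
```

```bash
for i in 1; do python3 steer.py '[{"d": [0, 0, 0.003]}, {"d": [0, 0, 0.003]}, {}]' | sed -n '2p;4p'; done;python3 steer.py '[{"d": [0, 0, 0.003]}, {"d": [0, 0, 0.002]}, {}]'| sed -n '2p;4p'; python3 look.py w3
```

```text
position: [0.5424, -0.3463, 0.0176]
contact_force: [-0.6, -0.1, 0.2]
position: [0.5425, -0.3464, 0.0127]
contact_force: [-0.4, -0.8, -0.5]
6.3333 [ 0.54249624 -0.34638328  0.0127454 ] [[0.998, 0.067, -0.001], [0.067, -0.998, 0.0], [-0.001, -0.0, -1.0]] [-0.37488343 -0.79552557 -0.52768616] 0.04982306978047665 [ 0.52482725  0.56553491 -0.03139365  1.71256876  0.022165    0.86472554
 -1.01998622]
```

View pics/w3.png

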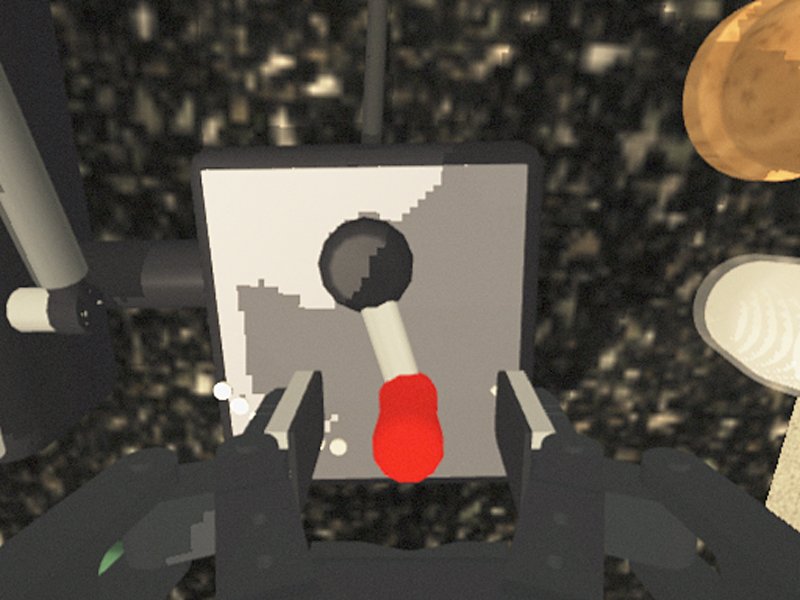

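Knob now lies along the dot direction, with its top at (408,447). The finger tips at (322,372) and (498,372) work out to about 41 mm behind the reported TCP. I'll confirm that by touching the box top.

```bash
for i in 1; do python3 steer.py '[{"d": [0, 0, 0.003]}, {"d": [0, 0, 0.002]}, {}]' | sed -n '2p;4p'; done;python3 steer.py '[{"d": [0, 0, 0.003]}, {}, {}]'| sed -n '2p;4p';python3 steer.py '[{"d": [0, 0, 0.003]}, {}, {}]'| sed -n '2p;4p'
```

```text
position: [0.5425, -0.3464, 0.0078]
contact_force: [-0.0, 0.3, -0.1]
position: [0.5433, -0.3469, 0.0061]
contact_force: [-1.0, 0.7, 4.8]
position: [0.5433, -0.3469, 0.006]
contact_force: [-6.2, 3.0, 20.4]
```

Run:
```python
from h import *
m=np.load('/tmp/w3.npy',allow_pickle=True).item()
q=lambda u,v:((u+.5)/1.5625-.5,(v+.5)/1.5625-.5)
r=lambda u,v,z: ray('',*q(u,v),z,m)
hub=r(365,262,.06); k=r(408,447,.085); d=k-hub; print(hub,k,np.hypot(*d[:2]),'dir-pi',np.arctan2(d[1],d[0])%(2*np.pi)-np.pi)
```

```text
[ 0.58274861 -0.33347106  0.06      ] [ 0.54515556 -0.34705658  0.085     ] 0.03997253975846979 dir-pi 0.346780129822605
```

Contact at reported z≈0.006 against the 0.046 box top puts the tips 40 mm behind the reported TCP. The lever reads about 0.48. I'll retreat upward while turning so the jaws lie across the bar.

Careful with the scale: turns go in shares of pi rad. That gives: -0.12 rad is -0.0382.

```bash
python3 steer.py '[{"d": [0, 0, -0.02]}, {"d": [0, 0, -0.03]}, {"d": [0, 0, -0.03]}, {"d": [0, 0, -0.03], "turn_vec": [0, 0, -0.0382]}, {"d": [0, 0, -0.03], "turn_vec": [0, 0, -0.0382]}, {"d": [0, 0, -0.03], "turn_vec": [0, 0, -0.0382]}, {"d": [0, 0, -0.03], "turn_vec": [0, 0, -0.0382]}, {"d": [0, 0, -0.02], "turn_vec": [0, 0, -0.0382]}, {"turn_vec": [0, 0, -0.0382]}, {"turn_vec": [0, 0, -0.0382]}]' .06 40|head -2; python3 steer.py '[{"turn_vec": [0, 0, -0.0382]}, {"turn_vec": [0, 0, -0.0382]}, {"turn_vec": [0, 0, -0.0382]}, {"turn_vec": [0, 0, -0.0382]}, {"turn_vec": [0, 0, -0.0382]}, {"turn_vec": [0, 0, -0.0382]}, {}]'
cat >> h.py <<'E'
G=np.array([.626,-.1007,.08]); E=.040
def tilt(t,yaw=None):
    y=G[2] if yaw is None else yaw
    return R.from_euler('z',y)*R.from_matrix(np.array([[0,1,0],[np.cos(t),0,np.sin(t)],[np.sin(t),0,-np.cos(t)]]).T)
def delta(pos,Rt):
    s=sensors.read_state(); C=R.from_quat(s['ee_rot'])
    rel=C.inv()*Rt
    print('rotvec',rel.as_rotvec().round(3),'then trans in new frame',Rt.inv().apply(pos-s['position']).round(4),'in old frame',C.inv().apply(pos-s['position']).round(4))
def bar(phi): return g2w(G,[(.1175-.240*np.cos(phi)+.055*np.sin(phi),0,.088+.240*np.sin(phi)+.055*np.cos(phi))])[0]
E
python3 - <<'E'
from h import *
c=lambda u,v:((u+.5)/5-.5+205,(v+.5)/5-.5+120)
print('bar model',bar(0),'scene',[ray('scene',*c(u,v),.143).round(4) for u,v in((350,332),(490,268),(420,300))])
Rt=tilt(.6); delta(bar(0)+Rt.apply([0,0,.053-.08]),Rt)
print(sensors.read_state()['q'])
E
```

```text
time_s: 7.97
position: [0.5439, -0.3472, 0.2243]
time_s: 8.55
position: [0.5427, -0.3466, 0.2219]
ee_rot: [0.686, 0.727, 0.0, -0.0]
contact_force: [-0.2, -0.6, -0.6]
width: 0.0602
finger_force: 0.0
bar model [ 0.50389179 -0.11048955  0.143     ] scene [array([ 0.5035, -0.0599,  0.143 ]), array([ 0.5104, -0.1681,  0.143 ]), array([ 0.5069, -0.1131,  0.143 ])]
rotvec [-0.6    0.006 -0.022] then trans in new frame [ 0.2385 -0.0609  0.0269] in old frame [ 0.2376 -0.0403  0.0567]
[ 0.73540941  0.38301961 -0.31666393  1.50777842  0.12189547  1.27065078
  0.46195355]
```

Converted, -0.12 rad is -0.0382.

```bash
python3 steer.py '[{"turn_vec": [-0.0382, 0, 0]}, {"turn_vec": [-0.0382, 0, 0]}, {"turn_vec": [-0.0382, 0, -0.0032]}, {"turn_vec": [-0.0382, 0, -0.0032]}, {"turn_vec": [-0.0382, 0, 0]}, {"d": [0, -0.03, 0]}, {"d": [0, -0.03, 0]}, {}]' |head -3; python3 steer.py '[{"d": [0.0398, 0, 0]}, {"d": [0.0398, 0, 0]}, {"d": [0.0398, 0, 0]}, {"d": [0.0398, 0, 0]}, {"d": [0.0398, 0, 0]}, {"d": [0.0398, 0, 0]}, {"d": [0, 0, 0.027]}, {}, {}]'
python3 - <<'E'
from h import *
Rt=tilt(.6); delta(bar(0)+Rt.apply([0,0,.053-.08]),Rt)
print(sensors.read_state()['q'].round(2))
E
python3 look.py w4
```

```text
time_s: 9.22
position: [0.4859, -0.35, 0.1842]
ee_rot: [0.655, 0.701, 0.207, 0.191]
time_s: 9.97
position: [0.4895, -0.1095, 0.1657]
ee_rot: [0.65, 0.704, 0.208, 0.195]
contact_force: [-0.2, -0.8, 0.5]
width: 0.0602
finger_force: 0.0
rotvec [-0.022  0.004  0.   ] then trans in new frame [-0.0021 -0.001  -0.0002] in old frame [-0.0021 -0.001  -0.0002]
[ 1.04 -0.13 -0.7   2.35 -0.74  0.45  1.  ]
9.9667 [ 0.4895151  -0.10953748  0.16566779] [[-0.078, 0.835, 0.545], [0.997, 0.067, 0.04], [-0.003, 0.547, -0.837]] [-0.18720406 -0.75623127  0.49855778] 0.06020394214766621 [ 1.03829728 -0.13337102 -0.69837178  2.34954267 -0.73544302  0.45096382
  0.99902197]
```

View pics/w4.png

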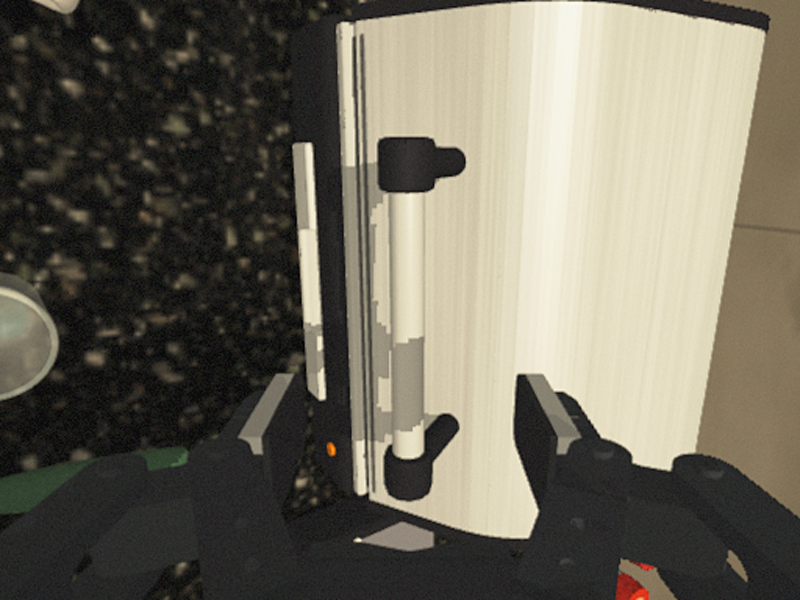

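The bar runs down column 405, centred at row 322, which is exactly on the tool axis. I'll advance and grip.

```bash
python3 steer.py '[{"d": [0, 0, 0.02]}, {"d": [0, 0, 0.02]}, {"d": [0, 0, 0.02]}, {"d": [0, 0, 0.02]}, {}]' ; python3 steer.py '[{}, {}, {}, {}, {}, {}]' 0 40
python3 - <<'E'
from h import *
s=sensors.read_state();C=R.from_quat(s['ee_rot'])
z=C.as_matrix()[:,2]; print('implied bar',s['position']-.053*z,bar(0),s['q'].round(2))
# waypoints: row deltas in tool frame, 20 steps phi 0->1.15, tilt .6->.05
N=20; ph=np.linspace(0,1.13,N+1); t=.57-ph*.5
off=s['position']-(bar(0)+.053*z)
pose=[(bar(p)+off*0+tilt(a).apply([0,0,.053]),tilt(a)) for p,a in zip(ph,t)]
for i in range(N):
    (p0,r0),(p1,r1)=pose[i],pose[i+1]
    print(i,r0.inv().apply(p1-p0).round(4),(r0.inv()*r1).as_rotvec().round(4))
E
```

```text
time_s: 10.43
position: [0.5235, -0.1075, 0.1098]
ee_rot: [0.652, 0.703, 0.21, 0.19]
contact_force: [-0.1, 0.4, 0.0]
width: 0.06
finger_force: 0.0
time_s: 10.93
position: [0.5233, -0.1087, 0.1125]
ee_rot: [0.651, 0.703, 0.209, 0.194]
contact_force: [-4.6, 0.1, 4.7]
width: 0.0114
finger_force: 39.0
implied bar [ 0.49438432 -0.11090971  0.15690584] [ 0.50389179 -0.11048955  0.143     ] [ 0.86  0.06 -0.63  2.35 -0.64  0.24  0.91]
0 [ 0.      0.0087 -0.0095] [ 0.0283  0.     -0.    ]
1 [-0.      0.009  -0.0092] [0.0282 0.     0.    ]
2 [ 0.      0.0092 -0.0089] [ 0.0282 -0.      0.    ]
3 [ 0.      0.0095 -0.0086] [ 0.0283 -0.     -0.    ]
4 [-0.      0.0097 -0.0083] [ 0.0282  0.     -0.    ]
5 [ 0.      0.0099 -0.0079] [ 0.0283  0.     -0.    ]
6 [-0.      0.0102 -0.0076] [ 0.0283 -0.     -0.    ]
7 [ 0.      0.0104 -0.0073] [0.0282 0.     0.    ]
8 [-0.      0.0106 -0.0069] [0.0282 0.     0.    ]
9 [ 0.      0.0108 -0.0066] [ 0.0283  0.     -0.    ]
10 [-0.      0.0109 -0.0063] [0.0282 0.     0.    ]
11 [ 0.      0.0111 -0.0059] [0.0282 0.     0.    ]
12 [ 0.      0.0113 -0.0055] [0.0283 0.     0.    ]
13 [-0.      0.0114 -0.0052] [ 0.0283 -0.      0.    ]
14 [ 0.      0.0116 -0.0048] [ 0.0282 -0.      0.    ]
15 [-0.      0.0117 -0.0044] [ 0.0283  0.     -0.    ]
16 [-0.      0.0118 -0.0041] [ 0.0282  0.     -0.    ]
17 [ 0.      0.0119 -0.0037] [0.0283 0.     0.    ]
18 [-0.      0.012  -0.0033] [ 0.0282 -0.      0.    ]
19 [-0.      0.0121 -0.0029] [ 0.0283  0.     -0.    ]
```

The grip is shallow because joint 6 hit its range. I'll open, back off and use a tilt of 0.35 rad instead.

Converted, 0.08 rad is 0.0255.

```bash
python3 steer.py '[{}, {}, {}, {"d": [0, 0, -0.03]}, {"d": [0, 0, -0.03]}, {"turn_vec": [0.0255, 0, 0]}, {"turn_vec": [0.0255, 0, 0]}, {"turn_vec": [0.0223, 0, 0]}, {}]' .06 40
python3 - <<'E'
from h import *
Rt=tilt(.35); delta(bar(0)+Rt.apply([0,0,.053]),Rt)
print(sensors.read_state()['q'].round(2))
E
```

```text
time_s: 11.68
position: [0.4955, -0.1092, 0.165]
ee_rot: [0.666, 0.723, 0.136, 0.124]
contact_force: [1.1, 0.7, 1.5]
width: 0.0598
finger_force: 0.0
rotvec [ 0.02  -0.002  0.002] then trans in new frame [-0.002   0.0002  0.0765] in old frame [-0.0021 -0.0013  0.0765]
[ 0.99 -0.03 -0.76  2.18 -0.22  0.64  0.46]
```

```bash
python3 steer.py '[{"d": [-0.002, 0, 0.016]}, {"d": [0, 0, 0.02]}, {"d": [0, 0, 0.02]}, {"d": [0, 0, 0.02]}, {}]' ; python3 steer.py '[{}, {}, {}, {}, {}, {}]' 0 40
python3 - <<'E'
from h import *
print(sensors.read_state()['q'].round(2))
N=9; ph=np.linspace(0,1.13,N+1); t=.37-ph*.33
pose=[(bar(p)+tilt(a).apply([0,0,.053]),tilt(a)) for p,a in zip(ph,t)]
for i in range(N):
    (p0,r0),(p1,r1)=pose[i],pose[i+1]
    print(i,p0.round(3),r0.inv().apply(p1-p0).round(4),(r0.inv()*r1).as_rotvec().round(4))
E
```

```text
time_s: 12.1
position: [0.5152, -0.1072, 0.0867]
ee_rot: [0.667, 0.723, 0.134, 0.118]
contact_force: [-0.7, -0.9, 0.1]
width: 0.0598
finger_force: 0.0
time_s: 12.6
position: [0.5224, -0.109, 0.0942]
ee_rot: [0.666, 0.722, 0.137, 0.126]
contact_force: [5.4, 1.1, -0.7]
width: 0.0127
finger_force: 39.1
[ 0.9   0.16 -0.75  2.21  0.04  0.45  0.22]
0 [ 0.523 -0.109  0.094] [ 0.      0.0167 -0.0245] [ 0.0414 -0.      0.    ]
1 [ 0.53  -0.108  0.122] [-0.      0.0187 -0.0228] [0.0414 0.     0.    ]
2 [ 0.54  -0.108  0.15 ] [ 0.      0.0205 -0.021 ] [ 0.0414  0.     -0.    ]
3 [ 0.554 -0.106  0.176] [ 0.      0.0222 -0.019 ] [ 0.0414 -0.      0.    ]
4 [ 0.571 -0.105  0.2  ] [-0.      0.0237 -0.0169] [ 0.0414  0.     -0.    ]
5 [ 0.59  -0.104  0.221] [ 0.      0.025  -0.0146] [ 0.0414 -0.      0.    ]
6 [ 0.613 -0.102  0.24 ] [-0.      0.0262 -0.0123] [ 0.0414  0.     -0.    ]
7 [ 0.637 -0.1    0.255] [ 0.      0.0271 -0.0099] [ 0.0414 -0.      0.    ]
8 [ 0.663 -0.098  0.267] [ 0.      0.0278 -0.0074] [ 0.0414  0.     -0.    ]
```

Converted, 0.0205 rad is 0.0065.

```bash
python3 steer.py '[{"d": [0, 0.008, -0.0124], "turn_vec": [0.0064, 0, 0]}, {"d": [0, 0.0085, -0.012], "turn_vec": [0.0065, 0, 0]}, {"d": [0, 0.009, -0.0116], "turn_vec": [0.0065, 0, 0]}, {"d": [0, 0.0095, -0.0113], "turn_vec": [0.0065, 0, 0]}, {"d": [0, 0.01, -0.0107], "turn_vec": [0.0065, 0, 0]}, {"d": [0, 0.0105, -0.0103], "turn_vec": [0.0065, 0, 0]}, {"d": [0, 0.0109, -0.0097], "turn_vec": [0.0065, 0, 0]}, {"d": [0, 0.0113, -0.0093], "turn_vec": [0.0065, 0, 0]}, {}, {}]'
python3 - <<'E'
from h import *
def tgt(p): a=.37-p*.33; return bar(p)+tilt(a).apply([0,0,.053]),tilt(a)
p=.502; delta(*tgt(p))
E
```

```text
time_s: 13.43
position: [0.5649, -0.1052, 0.197]
ee_rot: [0.675, 0.732, 0.073, 0.066]
contact_force: [-6.5, -0.2, 1.8]
width: 0.0122
finger_force: 41.0
rotvec [-0.008 -0.003  0.   ] then trans in new frame [-0.0004  0.0061 -0.0016] in old frame [-0.0004  0.0061 -0.0016]
```

Converted, 0.02 rad is 0.0064.

```bash
python3 steer.py '[{"d": [0, 0.0116, -0.0087], "turn_vec": [0.0064, 0, 0]}, {"d": [0, 0.012, -0.0082], "turn_vec": [0.0064, 0, 0]}, {"d": [0, 0.0123, -0.0076], "turn_vec": [0.0064, 0, 0]}, {"d": [0, 0.0127, -0.007], "turn_vec": [0.0064, 0, 0]}, {"d": [0, 0.0129, -0.0065], "turn_vec": [0.0064, 0, 0]}, {"d": [0, 0.0132, -0.0059], "turn_vec": [0.0064, 0, 0]}, {"d": [0, 0.0134, -0.0053], "turn_vec": [0.0064, 0, 0]}, {"d": [0, 0.0136, -0.0047], "turn_vec": [0.0064, 0, 0]}, {"d": [0, 0.0138, -0.004], "turn_vec": [0.0064, 0, 0]}, {"d": [0, 0.0139, -0.0034], "turn_vec": [0.0064, 0, 0]}]'
python3 steer.py '[{}, {}, {}]'
python3 - <<'E'
from h import *
def tgt(p): a=.37-p*.33; return bar(p)+tilt(a).apply([0,0,.053]),tilt(a)
for p in(1.0,1.117): delta(*tgt(p))
E
```

```text
time_s: 14.27
position: [0.6871, -0.0948, 0.275]
ee_rot: [0.678, 0.735, 0.002, -0.001]
contact_force: [-1.2, 1.1, 12.6]
width: 0.0122
finger_force: 45.8
time_s: 14.52
position: [0.6868, -0.0948, 0.2751]
ee_rot: [0.678, 0.735, 0.002, -0.0]
contact_force: [-4.9, -0.6, 9.7]
width: 0.0121
finger_force: 45.2
rotvec [-0.037 -0.004  0.001] then trans in new frame [-0.001  -0.0252  0.0074] in old frame [-0.001  -0.0249  0.0083]
rotvec [ 0.002 -0.004  0.001] then trans in new frame [-0.001   0.0007  0.0002] in old frame [-0.001   0.0007  0.0002]
```

The hood is at its stop (φ≈1.117). I'll release it and retreat up and forward, then look.

Converted, -0.1 rad is -0.0318.

```bash
python3 steer.py '[{}, {}, {}, {}, {"d": [0, 0, -0.02]}, {"d": [0, 0, -0.03]}, {"d": [0, 0, -0.04]}, {"d": [0, -0.04, 0]}, {"d": [0, -0.04, 0]}, {"d": [0, -0.04, 0]}]' .05 40; python3 steer.py '[{"d": [0, -0.04, 0], "turn_vec": [-0.0318, 0, 0]}, {"d": [0, -0.04, 0.01], "turn_vec": [-0.0318, 0, 0]}, {"d": [0, -0.04, 0.02], "turn_vec": [-0.0318, 0, 0]}, {"d": [0, -0.03, 0.02], "turn_vec": [-0.0318, 0, 0]}, {"d": [0, -0.02, 0.02], "turn_vec": [-0.0318, 0, 0]}, {}, {}]'
python3 look.py w5; python3 look.py s5 scene
python3 - <<'E'
import cv2,numpy as np
a=cv2.imread('/tmp/w5.png'); b=cv2.imread('/tmp/s5.png')
a=cv2.resize(a,(400,300),interpolation=cv2.INTER_AREA)
a2=cv2.imread('/tmp/w5.png')[60:300,150:410]
b2=b[110:230,200:330]
out=np.zeros((600,800,3),np.uint8)
out[:300,:400]=a; out[:300,400:725]=cv2.resize(b2,(325,300),interpolation=cv2.INTER_CUBIC)
cv2.imwrite('pics/m5.png',out[:300,:725].copy() if 0 else cv2.resize(out[:300,:725],(800,331),interpolation=cv2.INTER_CUBIC))
E
```

```text
time_s: 15.35
position: [0.5672, -0.105, 0.3608]
ee_rot: [0.678, 0.735, 0.002, -0.001]
contact_force: [-0.6, -0.1, 0.5]
width: 0.05
finger_force: 0.0
time_s: 15.93
position: [0.4193, -0.114, 0.2606]
ee_rot: [0.662, 0.713, 0.174, 0.152]
contact_force: [1.3, -0.0, 1.9]
width: 0.0502
finger_force: 0.0
15.9333 [ 0.41925873 -0.1139972   0.26061332] [[-0.078, 0.891, 0.447], [0.997, 0.063, 0.048], [0.014, 0.449, -0.893]] [ 1.26837319 -0.01743634  1.89692515] 0.050210084218996906 [ 0.92880459 -0.34256939 -0.44333262  2.22308132 -0.51837286  0.89067102
  0.81592552]
15.9833 [ 0.42604963 -0.11540367  0.2678549 ] [[-0.081, 0.886, 0.457], [0.997, 0.069, 0.044], [0.008, 0.459, -0.888]] [1.32136602 0.24466725 2.43416588] 0.05006644609349698 [ 0.92856449 -0.34082757 -0.44532053  2.20971412 -0.51901031  0.88922758
  0.81579625]
```

```bash
python3 look.py w6
python3 - <<'E'
import cv2,numpy as np
a=cv2.imread('/tmp/w6.png'); b=cv2.imread('/tmp/s5.png')
out=np.zeros((384,800,3),np.uint8); out[:,:512]=a
out[:266,512:]=cv2.resize(b[110:230,200:330],(288,266),interpolation=cv2.INTER_CUBIC)
cv2.imwrite('pics/m6.png',out)
E
```

```text
16.0333 [ 0.42992263 -0.1161129   0.27205206] [[-0.084, 0.883, 0.462], [0.996, 0.072, 0.042], [0.004, 0.464, -0.886]] [1.15622484 0.32917216 0.76360354] 0.04987183374972535 [ 0.92843614 -0.33951484 -0.4465264   2.20169836 -0.51919832  0.88892289
  0.81592878]
```

View pics/m6.png

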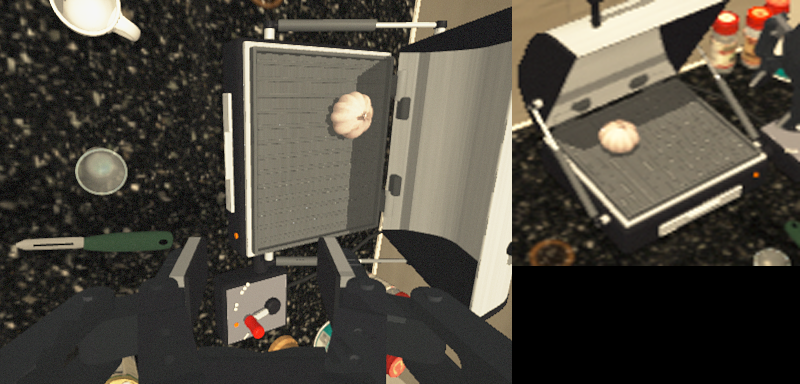

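Picture: the hood stands open by itself. The garlic is at (351,115) in the wrist half and (619,137) in the scene crop. The rim corners are at about (243,42), (393,54), (381,232) and (250,257). I'll triangulate.

Run:
```python
from h import *
m=np.load('/tmp/w6.npy',allow_pickle=True).item()
print('wrist',ray('',351,115,.1,m),'scene',ray('scene',248.3,171.8,.1))
for p in [(243,42),(393,54),(381,232),(250,257)]: print(ray('',*p,.082,m).round(3))
print(g2w(G,[(-.108,.125,.082),(.108,.125,.082),(.108,-.125,.082),(-.108,-.125,.082)]).round(3).tolist())
gw=(ray('',351,115,.1,m)+ray('scene',248.3,171.8,.1))/2
c,s=np.cos(G[2]),np.sin(G[2]);d=gw-[*G[:2],0];print('garlic in grill',c*d[0]+s*d[1],-s*d[0]+c*d[1])
```

```text
wrist [ 0.64122154 -0.0513845   0.1       ] scene [ 0.63966023 -0.04670141  0.1       ]
[0.496 0.014 0.082]
[0.717 0.033 0.082]
[ 0.75  -0.225  0.082]
[ 0.522 -0.234  0.082]
[[0.508, 0.015, 0.082], [0.724, 0.033, 0.082], [0.744, -0.217, 0.082], [0.528, -0.234, 0.082]]
garlic in grill 0.018522854560618817 0.05033779339128021
```

Converted, -0.12 rad is -0.0382.

```bash
python3 steer.py '[{"turn_vec": [0, 0, -0.0382]}, {"turn_vec": [0, 0, -0.0382]}, {"turn_vec": [0, 0, -0.0382]}, {"turn_vec": [0, 0, -0.0382]}, {"turn_vec": [0, 0, -0.0382]}, {"turn_vec": [0, 0, -0.0382]}, {"turn_vec": [0, 0, -0.0382]}, {"turn_vec": [0, 0, -0.0382]}, {"turn_vec": [0, 0, -0.0382]}, {"turn_vec": [0, 0, -0.0382]}]' .085 20 | sed -n 2,3p;python3 steer.py '[{"turn_vec": [0, 0, -0.0382]}, {"turn_vec": [0, 0, -0.0382]}, {}, {}]'
cat >> h.py <<'E'
GT=tilt(.4)*R.from_rotvec([0,0,-1.5]); GC=np.array([.6405,-.049,.099])
E
python3 - <<'E'
from h import *
delta(GC+GT.apply([0,0,.052-.13]),GT); print(sensors.read_state()['q'].round(2))
E
```

```text
position: [0.4331, -0.1166, 0.2752]
ee_rot: [0.135, 0.961, 0.055, 0.234]
time_s: 17.25
position: [0.4318, -0.1162, 0.2738]
ee_rot: [0.024, 0.97, 0.028, 0.238]
contact_force: [0.5, 0.1, -0.3]
width: 0.085
finger_force: 0.0
rotvec [ 0.014  0.084 -0.059] then trans in new frame [-0.1246  0.0593  0.1661] in old frame [-0.1066  0.0637  0.1766]
[ 0.6  -0.32 -0.2   2.2  -0.38  0.85  2.11]
```

Converted, 0.084 rad is 0.0267.

```bash
python3 steer.py '[{"d": [-0.02, 0.01, 0], "turn_vec": [0, 0.0267, 0]}, {"d": [-0.025, 0.01, 0.01], "turn_vec": [0, 0, -0.0188]}, {"d": [-0.025, 0.01, 0.03]}, {"d": [-0.025, 0.01, 0.03]}, {"d": [-0.02, 0.01, 0.03]}, {"d": [-0.01, 0.01, 0.03]}, {"d": [0, 0, 0.025]}, {"d": [0, 0, 0.011]}, {}, {}]'
python3 - <<'E'
from h import *
delta(GC+GT.apply([0,0,.052]),GT); print(sensors.read_state()['q'].round(2))
E
```

```text
time_s: 18.08
position: [0.6074, -0.0509, 0.1707]
ee_rot: [-0.006, 0.98, 0.024, 0.196]
contact_force: [1.0, -0.5, 0.5]
width: 0.0854
finger_force: 0.0
rotvec [ 0.017 -0.003 -0.001] then trans in new frame [-0.0026 -0.0006  0.131 ] in old frame [-0.0031 -0.0028  0.1309]
[ 0.5   0.15 -0.48  2.01  0.01  0.61  1.61]
```

```bash
python3 look.py w7 >/dev/null
python3 - <<'E'
from h import *
import cv2
m=np.load('/tmp/w7.npy',allow_pickle=True).item(); im=cv2.imread('/tmp/w7.png')
print('expected',proj('',[GC],m))
g=cv2.cvtColor(im,cv2.COLOR_BGR2HSV); mask=((g[...,2]>130)&(im[...,2].astype(int)-im[...,0]>20)).astype(np.uint8)
n,l,st,c=cv2.connectedComponentsWithStats(mask)
for i in range(1,n):
    if st[i,4]>300: print(st[i],c[i].round(1))
E
```

```text
expected [[261.15371584 191.72255694]]
[   0    0  223   28 1978] [102.3  12.6]
[    0     0   372   239 36410] [215.8 112.2]
[ 399   19   72   69 1064] [427.3  59. ]
[ 372   57  108  260 5284] [417.6 226.2]
[  0  87  74 132 755] [ 33.2 151.4]
[ 464  135   48  173 4100] [492.9 213.4]
[   0  162  120  149 4332] [ 32.2 267.2]
[104 246  49  59 786] [126.2 274.8]
[  144   246   216   120 18086] [255.1 306.3]
```

```bash
python3 steer.py '[{"d": [-0.0028, -0.001, 0.025]}, {"d": [0, 0, 0.025]}, {"d": [0, 0, 0.025]}, {"d": [0, 0, 0.02]}, {"d": [0, 0, 0.02]}, {"d": [0, 0, 0.015]}, {}, {}]'; python3 steer.py '[{}, {}, {}, {}, {}, {}]' 0 20
```

```text
time_s: 18.8
position: [0.6601, -0.0459, 0.0528]
ee_rot: [-0.006, 0.98, 0.023, 0.197]
contact_force: [0.1, 0.5, -0.1]
width: 0.0851
finger_force: 0.0
time_s: 19.3
position: [0.6604, -0.0458, 0.0539]
ee_rot: [-0.006, 0.98, 0.023, 0.198]
contact_force: [-5.3, -0.1, 8.6]
width: 0.0555
finger_force: 19.2
```

```bash
python3 steer.py '[{"d": [-0.004, 0, -0.0092]}, {"d": [-0.004, 0, -0.0092]}, {"d": [-0.004, 0, -0.0092]}, {"d": [-0.006, 0, -0.014]}, {"d": [0.01, 0, -0.02]}, {"d": [0.012, 0, -0.025]}, {"d": [0.014, 0, -0.026]}, {"d": [0.014, 0, -0.025]}, {"d": [0.012, 0, -0.02]}, {}]' - 25
python3 - <<'E'
from h import *
s=sensors.read_state();C=R.from_quat(s['ee_rot']);c=np.array([.6604,-.0458,.0539])
off=c-GC  # TCP minus garlic widest point at grasp (incl. plate-to-board 63 mm drop)
GB=np.array([.485,.307,.036]); t=GB+off
print('above',t); delta(t+[0,0,.13],C); delta(t+[0,0,.0],C); print(C.inv().apply([0,0,-1]).round(3),s['q'].round(2))
# board centre & axes
P=np.array([(.545,.404),(.57,.232),(.357,.2),(.327,.372)]);print(P.mean(0))
E
```

```text
time_s: 20.13
position: [0.5573, -0.0538, 0.1834]
ee_rot: [-0.006, 0.98, 0.022, 0.198]
contact_force: [-0.3, -0.5, -0.7]
width: 0.0548
finger_force: 26.7
above [ 0.5049  0.3102 -0.0091]
rotvec [0. 0. 0.] then trans in new frame [0.0713 0.3622 0.0535] in old frame [0.0713 0.3622 0.0535]
rotvec [0. 0. 0.] then trans in new frame [0.1218 0.357  0.1731] in old frame [0.1218 0.357  0.1731]
[ 0.389 -0.04   0.921] [ 0.57  0.03 -0.51  2.09 -0.09  0.63  1.71]
[0.44975 0.302  ]
```

```bash
python3 steer.py '[{"d": [0.007, 0.03, 0.005]}, {"d": [0.007, 0.037, 0.005]}, {"d": [0.007, 0.037, 0.005]}, {"d": [0.007, 0.037, 0.005]}, {"d": [0.007, 0.037, 0.005]}, {"d": [0.007, 0.037, 0.005]}, {"d": [0.007, 0.037, 0.006]}, {"d": [0.007, 0.037, 0.006]}, {"d": [0.007, 0.037, 0.006]}, {"d": [0.007, 0.036, 0.006]}]'; python3 steer.py '[{}, {}]'|head -3
python3 - <<'E'
from h import *
C=R.from_quat([-.006,.98,.022,.198]);t=np.array([.5049,.3102,-.0091])
delta(t,C); delta(t+[0,0,.02],C); print(sensors.read_state()['q'].round(2))
E
```

```text
time_s: 20.97
position: [0.5067, 0.3137, 0.1191]
ee_rot: [-0.006, 0.98, 0.024, 0.197]
contact_force: [0.6, 1.0, 0.4]
width: 0.0548
finger_force: 26.7
time_s: 21.13
position: [0.5052, 0.3153, 0.1186]
ee_rot: [-0.009, 0.98, 0.025, 0.196]
rotvec [ 0.007 -0.005  0.005] then trans in new frame [ 0.0499 -0.0103  0.1172] in old frame [ 0.0494 -0.0109  0.1174]
rotvec [ 0.007 -0.005  0.005] then trans in new frame [ 0.0422 -0.0095  0.0988] in old frame [ 0.0417 -0.01    0.0989]
[-0.1   0.25 -0.76  2.06  0.69  0.69  0.27]
```

```bash
python3 steer.py '[{"d": [0.0084, -0.002, 0.0198]}, {"d": [0.0084, -0.002, 0.0198]}, {"d": [0.0084, -0.002, 0.0198]}, {"d": [0.0084, -0.002, 0.0198]}, {"d": [0.0084, -0.002, 0.0198]}, {}, {}]'|sed -n '2,6p'
python3 steer.py '[{"d": [0.0023, 0, 0.0055]}, {"d": [0.0023, 0, 0.0055]}, {}, {}]'|sed -n '2,4p'
python3 steer.py '[{"d": [0.0016, 0, 0.0037]}, {}, {}]'|sed -n '2,4p'
```

```text
position: [0.5062, 0.304, 0.0102]
ee_rot: [-0.006, 0.98, 0.022, 0.196]
contact_force: [-0.5, 0.0, -0.2]
width: 0.0546
finger_force: 26.9
position: [0.5064, 0.3063, -0.0007]
ee_rot: [-0.006, 0.98, 0.023, 0.197]
contact_force: [-0.6, 0.4, -0.8]
position: [0.5059, 0.3064, -0.0052]
ee_rot: [-0.007, 0.98, 0.023, 0.196]
contact_force: [0.2, -0.1, -1.5]
```

```bash
for a in 1; do python3 steer.py '[{"d": [0.0008, 0, 0.0018]}, {}, {}]'|sed -n '2p;4p'; done
python3 steer.py '[{"d": [0.0008, 0, 0.0018]}, {}, {}]'|sed -n '2p;4p'
python3 steer.py '[{"d": [0.0006, 0, 0.0014]}, {}, {}]'|sed -n '2p;4p'
```

```text
position: [0.5059, 0.3064, -0.0072]
contact_force: [-0.3, 0.6, -1.4]
position: [0.5062, 0.3068, -0.0089]
contact_force: [0.8, -0.6, 0.9]
position: [0.5064, 0.3068, -0.0091]
contact_force: [-5.4, -3.2, 13.0]
```

```bash
python3 steer.py '[{}, {}, {}, {}, {}, {}]' .085 20; python3 steer.py '[{"d": [0, 0, -0.01]}, {"d": [0, 0, -0.02]}, {"d": [0, 0, -0.025]}, {"d": [0, 0, -0.03]}, {"d": [0, 0, -0.03]}, {"d": [0, 0, -0.03]}, {}, {}]'|sed -n '2p;4p'; python3 look.py s8 scene
```

```text
time_s: 23.55
position: [0.5058, 0.3066, -0.0109]
ee_rot: [-0.006, 0.98, 0.023, 0.196]
contact_force: [0.6, 0.8, -1.2]
width: 0.0849
finger_force: 0.0
position: [0.4509, 0.3002, 0.125]
contact_force: [0.3, 0.4, 0.3]
24.2167 [0.45091968 0.30022704 0.12496356] [[-0.921, -0.022, 0.388], [-0.003, 0.999, 0.05], [-0.389, 0.044, -0.92]] [0.27918068 0.37209623 0.28709341] 0.08511066996333695 [-0.10400669  0.13896724 -0.79139998  2.16087979  0.61682848  0.67142501
  0.25892902]
```

View pics/s8.png

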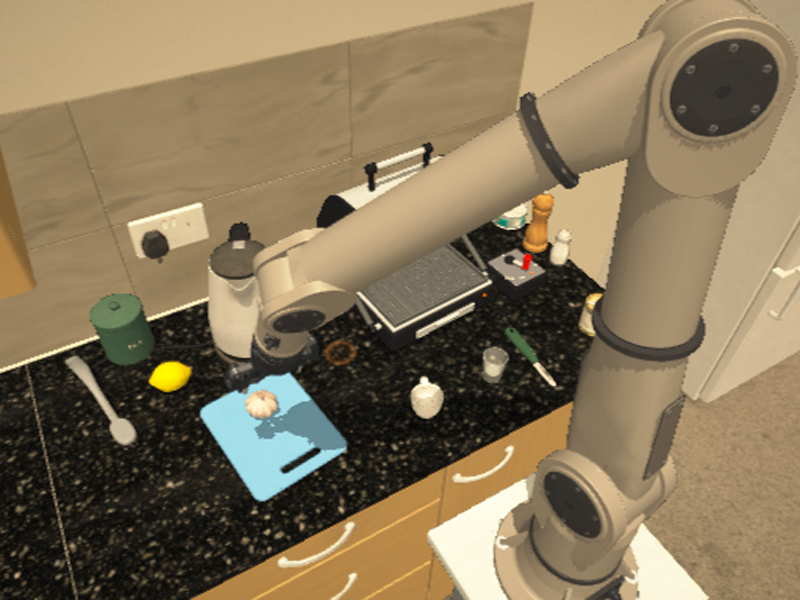

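The garlic stands on the board at (262,404), well inside the edges. The hood is open, the lever points at the dot, the other items are unmoved and the arm is clear, so I'm handing in.

```bash
python3 -c "
from cell import ctrl, imaging, order, sensors
print(order.finish_job())"
```

```text
the job is handed in; nothing more can be done
None
```

The job is handed in after about 24 s of robot time: the lever measured about 0.48 rad (target 0.5), the hood stands open on its struts, the garlic rests on the blue board, and the last scene picture shows nothing else moved; the hand-in gave no verdict.

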